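# Clip the orange order card onto the leaning order board

## Task

Take the orange card out of the rack and clip it to the white leaning board: slide its lower edge down the board's front face and in under the dark sprung clip, letting the card itself push the clip open (do not touch the clip with the gripper), until the clip snaps into the card's window and the card stands straight and square on the two ledges, then let go of it. Push firmly but do not ram it, and leave the blue and green cards in the rack and the jar and the carton where they are.

Things in the scene. Friction and masses are not known exactly. Their poses are not given: they have to be found in the camera images.
- card_orange: Stiff orange plastic card upright in one of the rack's slots, front and back alike: 120 mm wide (own y), 160 tall (z), 5 thick (x), 130 g. Origin: middle of its lower edge. A window 84 mm wide goes right through it, 38 to 60 mm above the lower edge. Its top 30 mm (130 to 160 up) is a grip bar 10 mm thick and as wide as the card. White panel at 72 to 116 up.
- card_blue: Blue card of the same make as the orange one; stays in the rack.
- card_green: Green card of the same make as the orange one; stays in the rack.
- rack: Fixed grey rack 200 x 134 mm, origin at the middle of its underside. Three slots along its y, at x = -70, 0 and +70 mm (which card stands in which slot changes), 7.4 mm wide, floor 12 mm and fence tops 57 mm above the bench. The cards stand loosely and may lean a few degrees. Lift a card over 45 mm to clear it.
- board: Fixed white board, 200 mm wide, 10 thick, on a dark foot plate (190 x 210 x 12 mm); origin: middle of the plate's underside. It faces the body's +x (away from the robot) and leans back to -x, 25 degrees (0.436 rad) from vertical. Its flat front face starts 14 mm above the bench at body x = +50 mm and runs 115 mm up the slope. Two thin props behind.
- seat (a point): Point on the board's face, on its middle line, 20 mm up the slope, level with the tops of the two ledges. z points up the slope, x straight out of the face, y along the width. The ledges stick out 9 mm, are 22 mm wide, centred at y = -46 and +46 mm. A seated card has its origin 2.5 mm out (x) from here and its axes along these.
- clip_bar (a point): Centre of the dark clip's cross bar (8 mm thick, 60 wide), sprung shut on the face 45 mm up the slope from the seat. Above it a lip flares up and outward at 28 degrees, ending 64 mm up from the seat with its inner edge 10 mm off the face: the mouth for the card. Above that the face is bare, to 95 mm up from the seat. Below the bar a 60 mm wide plate leads to the hinge.
- clip (a joint): Clip opening angle, rad: 0 shut, about 0.1 while the card's solid lower strip is under the bar, below 0.03 again when the bar has snapped into the window, about 4 mm before the card meets the ledges. The spring presses with 5 N at the bar; pushing the card in takes 5 to 20 N, then the force drops, then rises on the ledges.
- jar: Glass jar with steel cap, bystander, 84 mm across, 130 mm high, origin under its centre.
- carton: Brown carton, bystander, 110 x 110 x 170 mm high, origin under its centre.
Things that resemble listed ones, but are neither listed nor needed, are in the scene too. Several things have the shape of the card_orange; the one meant has the colours described above.

How it is judged:
By the outcome, as a careful person would: the job done as asked, in the order asked, and still so for the second after the job is handed in, with the robot touching nothing.
It also fails if it takes over 61 s, if anything falls off the work surface, if the arm or the gripper's body presses on something with over 40 N, if the wrist force passes 120 N, or if a joint passes its speed limit or range.

## Robot

A 7-joint arm with a two-finger parallel gripper is mounted at the origin on the work surface. World frame = base frame: x ahead of the robot, y to its left, z up, the work surface at z = 0. Lengths are in m, angles in rad, forces in N, time in s.
With the tool pointing down it reaches from about 0.425 to 0.925 m from the base axis. Payload 6.8 kg.
Tool frame: the origin (TCP) lies midway between the tips of the shut fingers; the grasp point (between the pads) lies 19 mm behind it (arm.grasp_offset is the z of the grasp point in the tool frame, in m); z points along the fingers, y is the direction in which the jaws open and shut (so a half turn about z gives the same grasp; the last joint's range is limited). The gripper opens to 85 mm and grips with 20 to 120 N. Pads are 22 mm wide; open, the fingers measure 114 mm over their backs; the gripper's body (76 mm by 85 mm) begins 54 mm behind the grasp point. The pads swing forward as they close: fully open they stand 13 mm farther back than shut.
Start: joints at [1.136, 0.477, 0.022, 1.555, -0.011, 1.109, -0.083], TCP at [0.217, -0.639, 0.231] pointing down, gripper open.
Joint ranges: [-2.96, 2.96], [-0.34, 2.1], [-1.41, 1.46], [0.24, 2.44], [-1.37, 4.51], [0.17, 1.92], [-2.96, 2.96]. Speed limits (rad/s): [2.39, 2.39, 3.14, 3.14, 3.14, 3.14, 3.14].

## Interface

Orientations are given as a rotation vector (axis times angle).
In Python, from plant import state, eyes, arm gives the robot as it stands.
- The arm moves only by the shell command python3 -m handwheel 'ROWS' [FORCE]. ROWS is a JSON object of lists of equal length, an entry for each row: "grip": the opening, from -1 (shut) to 1 (fully open), so that 0 is half open; "offset": the shift along the tool's x, y, z in mm, a list of three; "rot": the turn, a rotation vector about the tool's x, y, z in rad, a list of three. A call has 1 to 10 rows; each row shifts and turns the commanded pose from where the row before left it, along the tool's axes as they then stand; what a row does not reach is not made up. A row lasts 1/12 s, in which the tool goes at most 41.7 mm and 7.16 degrees, less where a joint would pass 70% of its speed; a pose out of reach is approached as far as the arm can. A call with a gripper value outside its range is refused whole. The fingers move at their own pace and stop on an object; FORCE is the grip in N (left out, the last holds). Time passes only in rows, so rows that do not move let the fingers close. It gives the time, the measured TCP pose, the force and the opening at its end, in the units of the state.
- state(): the state, without advancing time (a new reading comes with each control period).
- eyes.snapshot(name): name is "side" or "top"; returns the picture (400x640x3 uint8, red, green, blue); there is no depth.
- eyes.camera_model(name): a dict with "mtx" (3x3 intrinsics, pixels), "D" ([k1, k2, p1, p2, k3] as OpenCV has them; the pictures are not rectified), "eye" and "attitude" of the camera in the world. Camera axes: x right, y down, z forward; pixel columns grow to the right and rows downward; lengths in m; the calibration is good to about 2 mm. A picture is of the moment at which its call begins. camera_model takes no time and is no camera call.
- arm.sign_off(): hands the job in, once; it reports no verdict.
The state is a dict: "time": time; "joints": joint angles; "joint_velocities": joint speeds; "joint_torque": joint torques, N m; "eef_pos": TCP position; "eef_rot": TCP orientation; "force": force on the tool from outside, world axes, zero at the start; "wrist_torque": the same for the moment, N m; "grip_width": finger opening in m.
Only numpy, scipy, OpenCV 4.12 (cv2) and the standard library are available. Lean on these libraries where they do the work, as an engineer would, in place of code of your own. Each camera call takes 0.05 s, during which the arm holds its last target.

## Working session

There is one attempt and no reset: what is moved stays moved. The work goes in short steps, Python scripts to look and compute and a shell command to move; the robot and the scene stay as the last step left them, time stands still between calls to the robot, and variables do not carry over. Pictures are saved under pics/ and viewed, and the job is handed in when it is done.

```bash
ls; mkdir -p pics; python3 - <<'E'
from plant import state, eyes, arm
import cv2
for n in ("side","top"):
    im=eyes.snapshot(n); cv2.imwrite(f"pics/{n}0.png",im[:,:,::-1])
    print(n,eyes.camera_model(n))
s=state(); print(s['time'],s['eef_pos'],s['eef_rot'],s['grip_width'],arm.grasp_offset)
E
```

```text
pics
side {'mtx': array([[457.61706642,   0.        , 324.52099724],
       [  0.        , 457.61706642, 192.05474022],
       [  0.        ,   0.        ,   1.        ]]), 'D': array([0.04507532, 0.        , 0.        , 0.        , 0.        ]), 'eye': array([1.1958495 , 0.87727348, 1.03165441]), 'attitude': array([-0.92315367, -2.46847487,  1.0801471 ])}
top {'mtx': array([[446.66632934,   0.        , 322.77837944],
       [  0.        , 446.66632934, 200.14712536],
       [  0.        ,   0.        ,   1.        ]]), 'D': array([0.03834564, 0.        , 0.        , 0.        , 0.        ]), 'eye': array([0.32943325, 0.09213539, 1.17814188]), 'attitude': array([-2.15034494,  2.13717761, -0.1909495 ])}
0.1 [ 0.21651556 -0.63877147  0.23044269] [-3.09816897e+00 -5.10897140e-01  5.77741520e-04] 0.08531106115370254 -0.0187
```

View pics/side0.png

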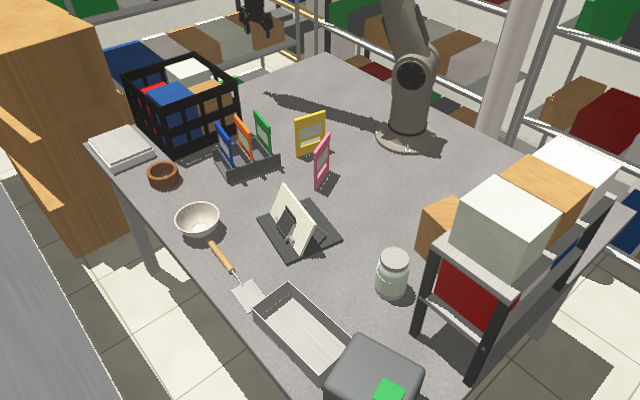

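View pics/top0.png

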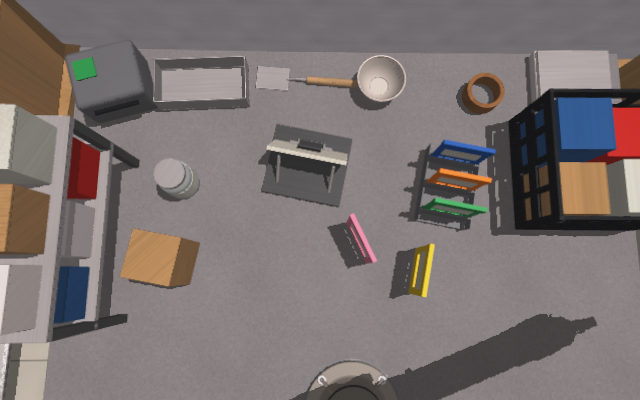

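The side and top views both show the scene. In the top view the board is near (307,160). The rack is near (455,185), with orange in the middle slot at (458,180), blue ahead of it and green nearer the robot. Next I'll zoom in.

```bash
cat > h.py <<'E'
import numpy as np, cv2
from plant import state, eyes, arm
from scipy.spatial.transform import Rotation as R
def cam(n):
    c=eyes.camera_model(n); return c['mtx'],c['D'],np.array(c['eye']),R.from_rotvec(c['attitude']).as_matrix()
def ray(n,px):
    K,D,e,A=cam(n); u=cv2.undistortPoints(np.array(px,float).reshape(-1,1,2),K,D).reshape(-1,2)
    d=np.c_[u,np.ones(len(u))]@A.T; return e,d/np.linalg.norm(d,axis=1)[:,None]
def onz(n,px,z):
    e,d=ray(n,px); return e+d*((z-e[2])/d[:,2])[:,None]
def onplane(n,px,p0,nn):
    e,d=ray(n,px); return e+d*(((p0-e)@nn)/(d@nn))[:,None]
def tri(ps,pt):
    e1,d1=ray("side",ps); e2,d2=ray("top",pt); out=[]
    for a,b in zip(d1,d2):
        t=np.linalg.lstsq(np.c_[a,-b],e2-e1,rcond=None)[0]; p,q=e1+a*t[0],e2+b*t[1]; out.append(np.r_[(p+q)/2,np.linalg.norm(p-q)])
    return np.array(out)
def proj(n,P):
    K,D,e,A=cam(n); r=cv2.Rodrigues(A.T)[0]; return cv2.projectPoints(np.array(P,float).reshape(-1,1,3),r,-A.T@e,K,D)[0].reshape(-1,2)
def crop(src,dst,x0,y0,w,h,f):
    im=cv2.imread(src)[y0:y0+h,x0:x0+w]; im=cv2.resize(im,None,fx=f,fy=f,interpolation=cv2.INTER_CUBIC); 
    for i in range(0,w,10): cv2.putText(im,str(x0+i),(i*f,8),0,.3,(0,0,255),1) if i%20==0 else 0
    for i in range(0,h,10): cv2.putText(im,str(y0+i),(0,i*f+4),0,.3,(0,0,255),1)
    cv2.imwrite(dst,im)
E
python3 - <<'E'
from h import *
print(onz("top",[[320,200],[345,395]],0), onz("side",[[405,140]],0))
crop("pics/top0.png","pics/t0b.png",255,115,105,95,7)
crop("pics/side0.png","pics/s0b.png",250,175,100,90,6)
crop("pics/top0.png","pics/t0r.png",405,130,100,105,5)
crop("pics/side0.png","pics/s0r.png",205,100,90,90,6)
E
```

```text
[[0.5228108  0.08184706 0.        ]
 [0.03323997 0.01692881 0.        ]] [[0.01952898 0.01737785 0.        ]]
```

View pics/t0b.png

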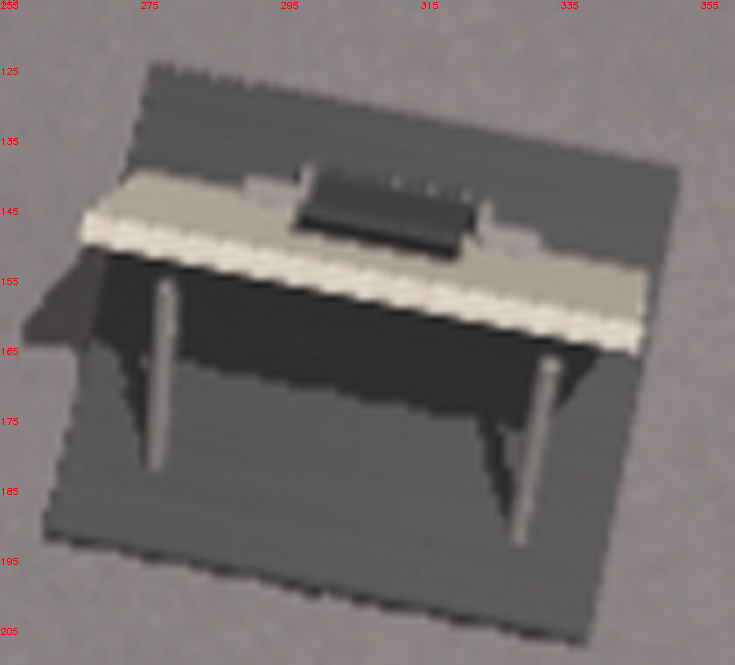

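View pics/s0b.png

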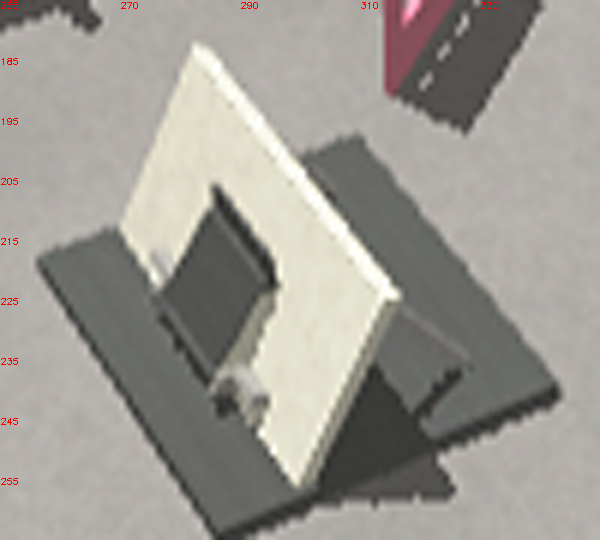

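View pics/t0r.png

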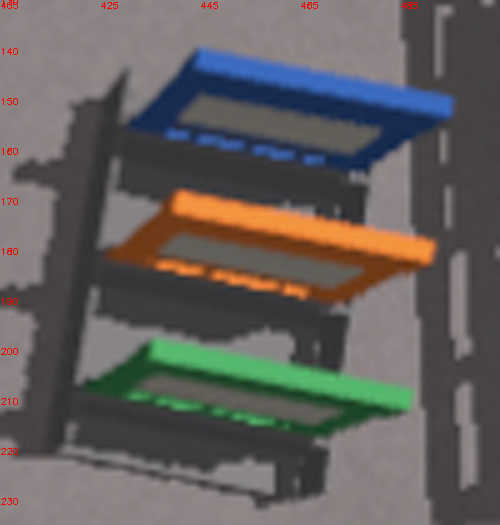

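View pics/s0r.png

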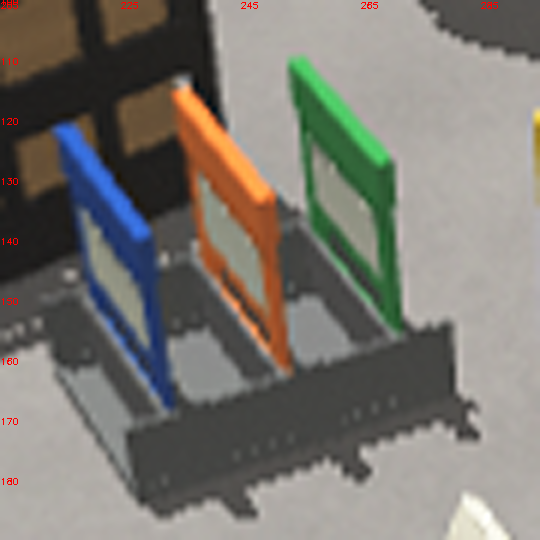

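```bash
python3 - <<'E'
from h import *
np.set_printoptions(precision=4,suppress=True)
def f(u,v,x0,y0,k): return [x0+(u+.5)/k-.5,y0+(v+.5)/k-.5]
# plate corners
P=[f(u,v,255,115,7) for u,v in [(150,62),(680,168),(45,536),(585,640)]]
c=onz("top",P,.012); print("plate",c,"size",np.linalg.norm(c[0]-c[1]),np.linalg.norm(c[2]-c[3]),np.linalg.norm(c[0]-c[2]),np.linalg.norm(c[1]-c[3]),"ctr",c.mean(0))
d=c[0]+c[2]-c[1]-c[3]; print("yaw y-axis",np.degrees(np.arctan2(-d[0],d[1])))
d=c[0]+c[1]-c[2]-c[3]; print("yaw x",np.degrees(np.arctan2(d[1],d[0])))
# top of board edge (front upper)
b=onz("top",[f(90,212,255,115,7),f(645,318,255,115,7)],.014+.115*np.cos(np.radians(25)));print("btop",b,np.linalg.norm(b[0]-b[1]))
s=onz("side",[f(190,45,250,175,6),f(393,297,250,175,6)],.118);print("btop side",s)
# plate in side
ps=onz("side",[f(38,262,250,175,6),f(218,535,250,175,6),f(560,392,250,175,6)],.012);print("plate side",ps)
for nm,src in (("top","pics/top0.png"),("side","pics/side0.png")):
    im=cv2.imread(src); hsv=cv2.cvtColor(im,cv2.COLOR_BGR2HSV)
    m=cv2.inRange(hsv,(6,150,190),(20,255,255))
    r=(405,130,100,105) if nm=="top" else (205,100,90,90)
    k=np.zeros_like(m);k[r[1]:r[1]+r[3],r[0]:r[0]+r[2]]=m[r[1]:r[1]+r[3],r[0]:r[0]+r[2]]
    cs=cv2.findContours(k,cv2.RETR_EXTERNAL,cv2.CHAIN_APPROX_NONE)[0]; cc=max(cs,key=cv2.contourArea)
    print(nm,cv2.contourArea(cc),cv2.minAreaRect(cc), cv2.boxPoints(cv2.minAreaRect(cc)))
T=[f(u,v,405,130,5) for u,v in [(172,189),(437,240),(172,212),(433,265)]]
o=onz("top",T,.172);print("orange bar top",o, np.linalg.norm(o[0]-o[1]),np.linalg.norm(o[0]-o[2]),o.mean(0))
d=o[0]-o[1]+o[2]-o[3];print("yaw",np.degrees(np.arctan2(-d[0],d[1])))
# triangulate ends
S=[f(u,v,205,100,6) for u,v in [(183,86),(274,192)]]  # far(-y) end , near
print("side on z",onz("side",S,.172))
# rack in top view: fence tops? rack corners
E
```

```text
plate [[ 0.7305  0.2026  0.012 ]
 [ 0.69   -0.0029  0.012 ]
 [ 0.5434  0.2382  0.012 ]
 [ 0.5051  0.0339  0.012 ]] size 0.20944527091384701 0.20786968647620824 0.19043592567462636 0.18851494173062233 ctr [0.6173 0.118  0.012 ]
yaw y-axis -10.881447236702716
yaw x -11.036309577932133
btop [[0.6392 0.2123 0.1182]
 [0.6029 0.0182 0.1182]] 0.1974411443652499
btop side [[0.6015 0.0156 0.118 ]
 [0.6371 0.2151 0.118 ]]
plate side [[ 0.6948 -0.0001  0.012 ]
 [ 0.7336  0.2014  0.012 ]
 [ 0.5516  0.2411  0.012 ]]
top 176.5 ((465.30767822265625, 174.9615478515625), (51.97078323364258, 4.5106706619262695), 11.309932708740234) [[439.3846 172.0769]
 [440.2692 167.6539]
 [491.2308 177.8462]
 [490.3461 182.2692]]
side 57.0 ((241.58834838867188, 123.93060302734375), (23.421049118041992, 3.2576045989990234), 51.8427734375) [[233.0726 115.7287]
 [235.6341 113.7161]
 [250.1041 132.1325]
 [247.5426 134.1451]]
orange bar top [[ 0.5731 -0.1916  0.172 ]
 [ 0.5498 -0.3125  0.172 ]
 [ 0.5622 -0.1912  0.172 ]
 [ 0.538  -0.31    0.172 ]] 0.12316629612122314 0.01090467525454778 [ 0.5558 -0.2513  0.172 ]
yaw -11.176796153308418
side on z [[ 0.5426 -0.3141  0.172 ]
 [ 0.5624 -0.1955  0.172 ]]
```

```bash
python3 - <<'E'
from h import *
crop("pics/top0.png","pics/t0o.png",422,160,75,45,10)
crop("pics/side0.png","pics/s0o.png",228,105,35,65,9)
E
```

```text
(no output)
```

View pics/t0o.png

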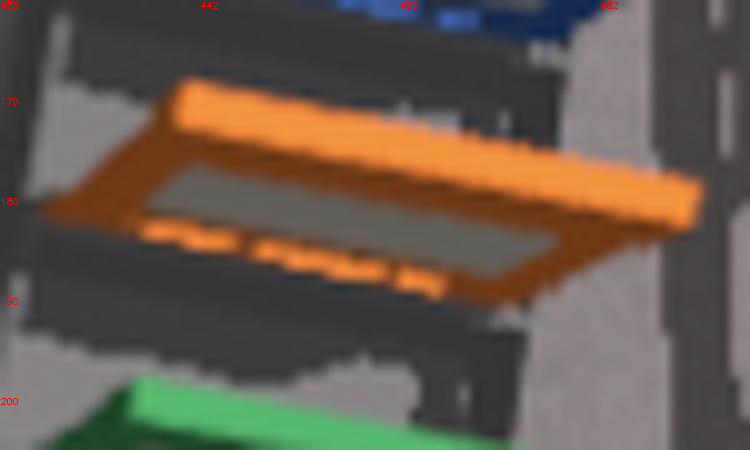

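View pics/s0o.png

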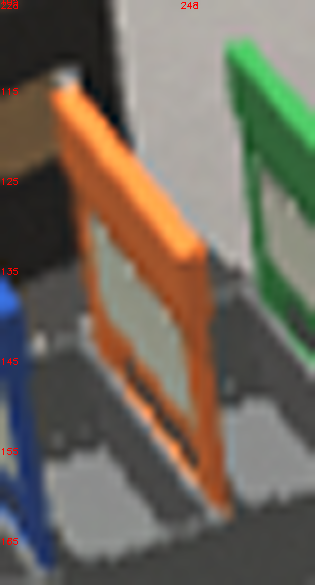

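```bash
python3 - <<'E'
from h import *
np.set_printoptions(precision=4,suppress=True)
def f(L,x0,y0,k): return [[x0+(u+.5)/k-.5,y0+(v+.5)/k-.5] for u,v in L]
n=np.array([np.cos(np.radians(-11)),np.sin(np.radians(-11)),0]); t=np.array([-n[1],n[0],0])
def show(name,p): print(name,[(round(float(a@n),4),round(float(a@t),4)) for a in p], "mid n",round(float(p.mean(0)@n),4),"t",round(float(p.mean(0)@t),4))
g=lambda L:f(L,422,160,10)
show("bar top",onz("top",g([(182,80),(703,180),(177,128),(693,228)]),.172))
show("panel up",onz("top",g([(195,163),(557,238)]),.128))
show("panel lo",onz("top",g([(145,207),(500,275)]),.084))
show("win lo",onz("top",g([(135,240),(440,297)]),.050))
h=lambda L:f(L,228,105,9)
show("S bar top +x edge",onz("side",h([(52,92),(180,258)]),.172))
show("S bar top -x",onz("side",h([(80,80),(205,245)]),.172))
show("S panel up",onz("side",h([(92,215),(182,320)]),.128))
show("S panel lo",onz("side",h([(100,300),(192,415)]),.084))
show("S entry",onz("side",h([(225,515)]),.057))
print(n,t)
print(tri(h([(52,92),(180,258)]),g([(703,180),(182,80)])))
E
```

```text
bar top [(0.5991, -0.0805), (0.5994, -0.2015), (0.5876, -0.0811), (0.5877, -0.2008)] mid n 0.5935 t -0.141
panel up [(0.5923, -0.0969), (0.5912, -0.1848)] mid n 0.5917 t -0.1408
panel lo [(0.5907, -0.0969), (0.591, -0.1864)] mid n 0.5908 t -0.1416
win lo [(0.5904, -0.1035), (0.5911, -0.1827)] mid n 0.5908 t -0.1431
S bar top +x edge [(0.5997, -0.2028), (0.6006, -0.0804)] mid n 0.6001 t -0.1416
S bar top -x [(0.5874, -0.2053), (0.5896, -0.0835)] mid n 0.5885 t -0.1444
S panel up [(0.5977, -0.1825), (0.5948, -0.1037)] mid n 0.5962 t -0.1431
S panel lo [(0.5971, -0.1894), (0.5954, -0.1042)] mid n 0.5963 t -0.1468
S entry [(0.5975, -0.0753)] mid n 0.5975 t -0.0753
[ 0.9816 -0.1908  0.    ] [0.1908 0.9816 0.    ]
[[ 0.5501 -0.3124  0.1724  0.0009]
 [ 0.5733 -0.194   0.1712  0.0011]]
```

Both cameras agree on the card to within about 1 mm: yaw is about -11°, lean is about 0, and the top is at z=0.172 (triangulated). Next come the approach numbers.

```bash
cat >> h.py <<'E'
np.set_printoptions(precision=4,suppress=True)
def delta(pos,M):
    """remaining shift (mm, current tool axes) and rotation vector (tool axes) to a target TCP pose"""
    s=state(); A=R.from_rotvec(s['eef_rot']).as_matrix()
    print("t",round(s['time'],2),"pos",s['eef_pos'],"F",s['force'],"w",round(s['grip_width'],4))
    print("shift mm",A.T@(np.array(pos)-s['eef_pos'])*1e3,"rot",R.from_matrix(A.T@M).as_rotvec())
YAW=np.radians(-11)
N=np.array([np.cos(YAW),np.sin(YAW),0]);T=np.array([-N[1],N[0],0]);Z=np.array([0,0,1.])
E
python3 - <<'E'
from h import *
s=state();print(R.from_rotvec(s['eef_rot']).as_matrix())
for sg in (1,-1):
    M=np.c_[np.cross(sg*N,-Z),sg*N,-Z]
    p=N*.5938+T*-.1415+Z*.30
    print(p);delta(p,M)
E
```

```text
[[ 0.9471  0.3211 -0.0006]
 [ 0.3211 -0.9471  0.0015]
 [-0.0001 -0.0016 -1.    ]]
[ 0.5559 -0.2522  0.3   ]
t 0.1 pos [ 0.2165 -0.6388  0.2304] F [ 1.1894 -0.222  -0.9917] w 0.0853
shift mm [ 445.5168 -257.2491  -69.1876] rot [-0.0015 -0.0008 -1.0519]
[ 0.5559 -0.2522  0.3   ]
t 0.1 pos [ 0.2165 -0.6388  0.2304] F [ 1.1894 -0.222  -0.9917] w 0.0853
shift mm [ 445.5168 -257.2491  -69.1876] rot [-0.0009  0.0018  2.0896]
```

```bash
python3 -m handwheel '{"grip":[-0.1,-0.1,-0.1,-0.1,-0.1,-0.1,-0.1,-0.1,-0.1,-0.1],"offset":[[0,0,-7],[0,0,-7],[0,0,-7],[0,0,-7],[0,0,-7],[0,0,-7],[0,0,-7],[0,0,-7],[0,0,-7],[0,0,-7]],"rot":[[0,0,-0.105],[0,0,-0.105],[0,0,-0.105],[0,0,-0.105],[0,0,-0.105],[0,0,-0.105],[0,0,-0.105],[0,0,-0.105],[0,0,-0.105],[0,0,-0.105]]}' 60; python3 - <<'E'
from h import *
M=np.c_[np.cross(N,-Z),N,-Z]; delta(N*.5938+T*-.1415+Z*.30,M); print(state()['joints'])
E
```

```text
time: 0.93
eef_pos: [0.2165, -0.639, 0.301]
eef_rot: [-2.42, -2.001, -0.001]
force: [-0.2, -0.4, 0.7]
grip_width: 0.0383
t 0.93 pos [ 0.2165 -0.639   0.301 ] F [-0.1821 -0.3603  0.7346] w 0.0383
shift mm [443.608  260.7102   1.3012] rot [-0.0006 -0.0009  0.0032]
[ 1.2841  0.4364 -0.1901  1.4599  0.0841  1.2544  0.8963]
```

```bash
python3 -m handwheel '{"grip":[-0.1,-0.1,-0.1,-0.1,-0.1,-0.1,-0.1,-0.1,-0.1,-0.1],"offset":[[36,0,-4],[36,0,-4],[36,0,-4],[36,0,-4],[36,0,-4],[36,0,-4],[36,0,-4],[36,0,-4],[27,26,0],[25,27,0]],"rot":[[0,0,0],[0,0,0],[0,0,0],[0,0,0],[0,0,0],[0,0,0],[0,0,0],[0,0,0],[0,0,0],[0,0,0]]}'; python3 - <<'E'
from h import *
M=np.c_[np.cross(N,-Z),N,-Z]; delta(N*.5938+T*-.1415+Z*.30,M)
E
```

```text
time: 1.77
eef_pos: [0.3338, -0.3142, 0.3338]
eef_rot: [2.427, 1.993, -0.002]
force: [1.6, -1.0, 0.6]
grip_width: 0.0386
t 1.77 pos [ 0.3338 -0.3142  0.3338] F [ 1.5958 -1.0009  0.5584] w 0.0386
shift mm [104.0658 205.7559  33.6482] rot [ 0.      0.0016 -0.0038]
```

```bash
python3 -m handwheel '{"grip":[-0.1,-0.1,-0.1,-0.1,-0.1,-0.1,-0.1,-0.1,-0.1,-0.1],"offset":[[15,29,0],[15,30,0],[15,30,0],[15,30,0],[15,30,0],[15,29,10],[14,28,24],[0,0,0],[0,0,0],[0,0,0]],"rot":[[0,0,0],[0,0,0],[0,0,0],[0,0,0],[0,0,0],[0,0,0],[0,0,0],[0,0,0],[0,0,0],[0,0,0]]}'; python3 - <<'E'
from h import *
M=np.c_[np.cross(N,-Z),N,-Z]; delta(N*.5938+T*-.1415+Z*.138,M)
for n in ("side","top"):
    im=eyes.snapshot(n); cv2.imwrite(f"pics/{n}1.png",im[:,:,::-1])
crop("pics/side1.png","pics/s1c.png",180,50,130,130,4)
crop("pics/top1.png","pics/t1c.png",400,110,130,120,4)
a=cv2.imread("pics/s1c.png");b=cv2.imread("pics/t1c.png");c=np.zeros((520,1040,3),np.uint8);c[:520,:520]=a;c[:480,520:]=b;cv2.imwrite("pics/c1.png",cv2.resize(c,None,fx=.75,fy=.75))
E
```

```text
time: 2.6
eef_pos: [0.5559, -0.2538, 0.2989]
eef_rot: [-2.425, -1.995, 0.001]
force: [0.5, -0.7, 0.8]
grip_width: 0.0384
t 2.6 pos [ 0.5559 -0.2538  0.2989] F [ 0.5426 -0.7358  0.805 ] w 0.0384
shift mm [  1.5823  -0.1229 160.8813] rot [-0.0013  0.0001 -0.0021]
```

View pics/c1.png

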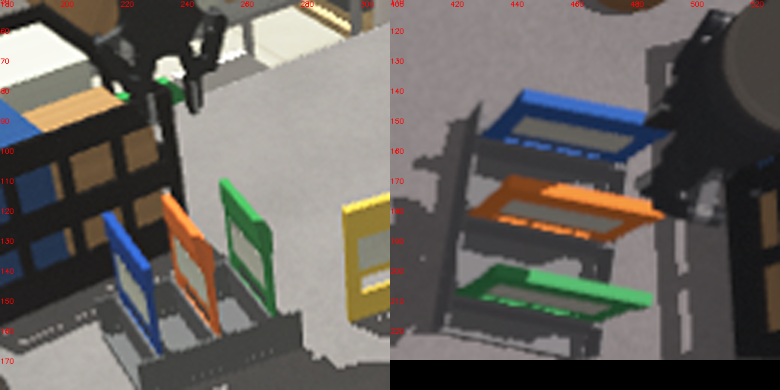

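The picture shows the fingers, open about 38 mm, straddling the orange card's plane; in the side view they sit at (231,85) and (244,85) above it. Now I'll descend.

```bash
python3 -m handwheel '{"grip":[-0.1,-0.1,-0.1,-0.1,-0.1,-0.1,-0.1,-0.1,-0.1],"offset":[[1.5,0,20],[0,0,25],[0,0,25],[0,0,25],[0,0,20],[0,0,15],[0,0,15],[0,0,15],[0,0,0]],"rot":[[0,0,0],[0,0,0],[0,0,0],[0,0,0],[0,0,0],[0,0,0],[0,0,0],[0,0,0],[0,0,0]]}' 60; python3 - <<'E'
from h import *
M=np.c_[np.cross(N,-Z),N,-Z]; delta(N*.5938+T*-.1415+Z*.138,M)
E
```

```text
time: 3.45
eef_pos: [0.5544, -0.2529, 0.1376]
eef_rot: [-2.426, -1.992, 0.004]
force: [-0.4, -0.7, -1.3]
grip_width: 0.0382
t 3.45 pos [ 0.5544 -0.2529  0.1376] F [-0.3548 -0.6523 -1.2556] w 0.0382
shift mm [ 1.0038  1.3219 -0.4166] rot [-0.0034  0.0004 -0.0038]
```

```bash
python3 -m handwheel '{"grip":[-1,-1,-1,-1,-1,-1,-1,-1],"offset":[[0,0,0],[0,0,0],[0,0,0],[0,0,0],[0,0,0],[0,0,0],[0,0,0],[0,0,0]],"rot":[[0,0,0],[0,0,0],[0,0,0],[0,0,0],[0,0,0],[0,0,0],[0,0,0],[0,0,0]]}' 60
```

```text
time: 4.12
eef_pos: [0.5578, -0.2528, 0.1411]
eef_rot: [2.424, 1.994, 0.002]
force: [-0.5, 0.8, 7.5]
grip_width: 0.0095
```

The fingers hold at 9.5 mm, which matches the bar. Lifting.

```bash
python3 -m handwheel '{"grip":[-1,-1,-1,-1,-1,-1,-1,-1,-1,-1],"offset":[[0,0,-6],[0,0,-12],[0,0,-20],[0,0,-25],[0,0,-30],[0,0,-30],[0,0,-30],[0,0,-30],[0,0,-20],[0,0,0]],"rot":[[0,0,0],[0,0,0],[0,0,0],[0,0,0],[0,0,0],[0,0,0],[0,0,0],[0,0,0],[0,0,0],[0,0,0]]}' 60; python3 - <<'E'
from h import *
s=state();print(s['force'],s['wrist_torque'],s['joints'])
for n in ("side","top"):
    im=eyes.snapshot(n); cv2.imwrite(f"pics/{n}2.png",im[:,:,::-1])
crop("pics/side2.png","pics/s2c.png",180,20,130,130,4)
crop("pics/top2.png","pics/t2c.png",400,110,130,120,4)
a=cv2.imread("pics/s2c.png");b=cv2.imread("pics/t2c.png");c=np.zeros((520,1040,3),np.uint8);c[:520,:520]=a;c[:480,520:]=b;cv2.imwrite("pics/c2.png",cv2.resize(c,None,fx=.75,fy=.75))
E
```

```text
time: 4.95
eef_pos: [0.5587, -0.2521, 0.3487]
eef_rot: [2.42, 1.991, 0.007]
force: [0.3, -0.2, -0.3]
grip_width: 0.0095
[ 0.3155 -0.2356 -0.3402] [-0.0173 -0.0241 -0.0449] [ 0.7198  0.332  -0.5228  1.5374  0.1707  1.3087 -0.0159]
```

View pics/c2.png

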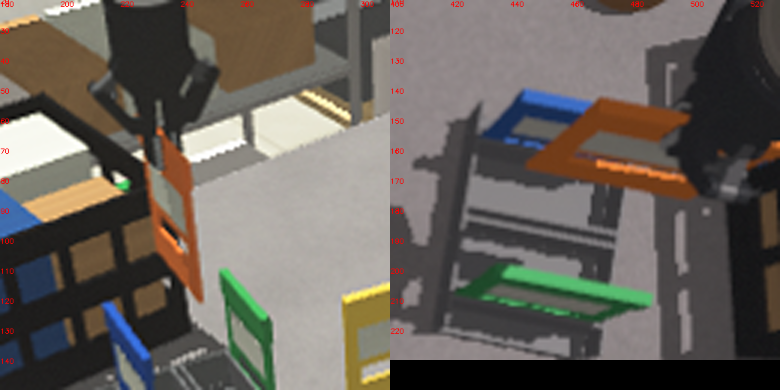

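The orange card is held square; its lower +y corner is near (247,120) in the side view and (446,165) in the top view. Blue and green are undisturbed. Next I'll refine the board and the card in hand.

```bash
cat >> h.py <<'E'
def pts(L,x0,y0,k): return [[x0+(u+.5)/k-.5,y0+(v+.5)/k-.5] for u,v in L]
BC=np.array([.619,.1165,0]); BY=np.radians(-10.9); c25,s25=np.cos(np.radians(25)),np.sin(np.radians(25))
def board():
    n=np.array([np.cos(BY),np.sin(BY),0]);t=np.array([-n[1],n[0],0])
    sx=n*c25+Z*s25; sz=-n*s25+Z*c25
    seat=BC+n*(.050-.020*s25)+Z*(.014+.020*c25)
    return seat,sx,t,sz
LC=.1263   # card origin to TCP along card z
def tcp(x,y,z):
    seat,sx,t,sz=board()
    return seat+sx*x+t*y+sz*(z+LC), np.c_[np.cross(sx,-sz),sx,-sz]
def boardov(src,dst,name,crp):
    im=cv2.imread(src); seat,sx,t,sz=board(); k=crp[4]
    im=cv2.resize(im[crp[1]:crp[1]+crp[3],crp[0]:crp[0]+crp[2]],None,fx=k,fy=k,interpolation=cv2.INTER_CUBIC)
    def P(a,b,c): 
        p=proj(name,seat+sx*a+t*b+sz*c)[0]; return (int((p[0]-crp[0]+.5)*k),int((p[1]-crp[1]+.5)*k))
    def poly(L,col): cv2.polylines(im,[np.array([P(*q) for q in L])],True,col,1)
    poly([(0,-.1,-.02),(0,.1,-.02),(0,.1,.095),(0,-.1,.095)],(0,0,255))
    for s in (-.046,.046): poly([(0,s-.011,0),(0,s+.011,0),(.009,s+.011,0),(.009,s-.011,0)],(0,255,0))
    poly([(.01,-.03,.064),(.01,.03,.064),(.0,.03,.045),(0,-.03,.045)],(255,255,0))
    cv2.imwrite(dst,im)
E
python3 - <<'E'
from h import *
boardov("pics/top0.png","pics/ovt.png","top",(255,115,105,60,7))
boardov("pics/side0.png","pics/ovs.png","side",(250,175,80,90,6))
crop("pics/side2.png","pics/s2d.png",225,55,35,70,8)
crop("pics/top2.png","pics/t2d.png",440,135,75,45,10)
E
```

```text
(no output)
```

View pics/ovt.png

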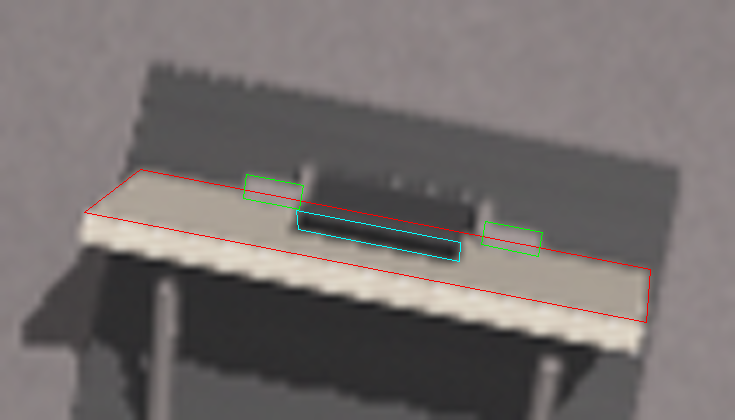

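View pics/ovs.png

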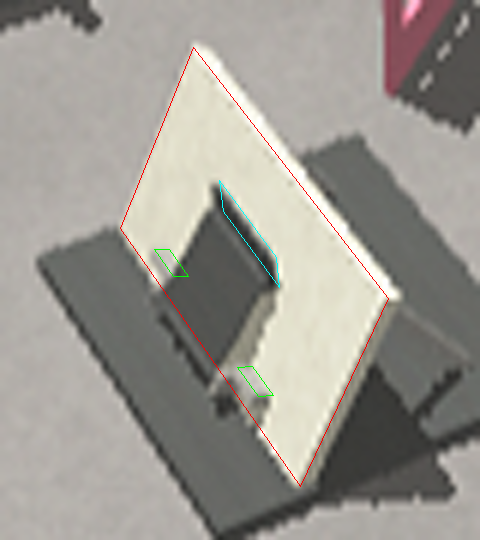

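View pics/s2d.png

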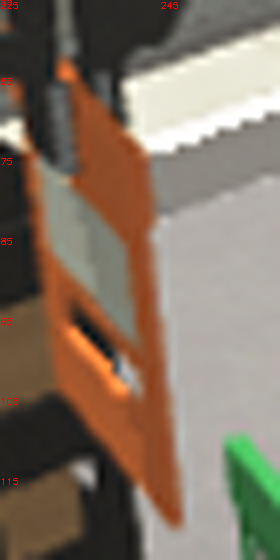

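View pics/t2d.png

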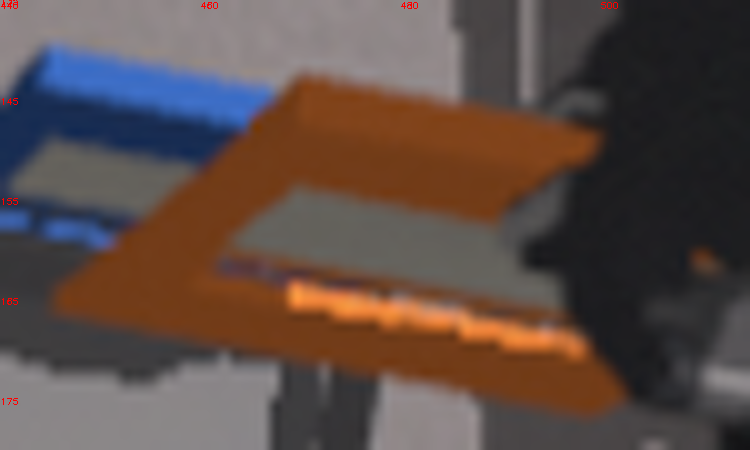

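```bash
python3 - <<'E'
from h import *
s=state();A=R.from_rotvec(s['eef_rot']).as_matrix();p=np.array(s['eef_pos'])
t=pts([(52,312),(305,74)],440,135,10); q=pts([(178,525),(148,155)],225,55,8)
X=tri(q,t);print(X)
for x in X: print("tool mm",(A.T@(x[:3]-p))*1e3)
y=onz("top",pts([(622,408)],440,135,10),X[0,2])[0];print("-y corner tool",(A.T@(y-p))*1e3)
delta(*tcp(.0275,0,.10))
E
```

```text
[[ 0.5679 -0.1936  0.2178  0.0056]
 [ 0.569  -0.1894  0.3815  0.0052]]
tool mm [ 59.3035  -0.5575 125.8461]
tool mm [ 63.5381  -0.0488 -37.8606]
-y corner tool [-64.9313   0.449  125.9039]
t 5.05 pos [ 0.5568 -0.2518  0.3436] F [ 0.307   0.4947 -1.3601] w 0.0092
shift mm [373.3497 -39.2536  94.5415] rot [-0.4345  0.0012 -0.0033]
```

```bash
python3 -m handwheel '{"grip":[-1,-1,-1,-1,-1,-1,-1,-1,-1,-1],"offset":[[20,0,0],[32,-2,0],[38,-3,0],[38,-3,0],[38,-3,0],[38,-3,0],[38,-3,0],[38,-3,0],[30,0,0],[20,0,0]],"rot":[[0,0,0],[0,0,0],[0,0,0],[0,0,0],[0,0,0],[0,0,0],[0,0,0],[0,0,0],[0,0,0],[0,0,0]]}' 80; python3 - <<'E'
from h import *
delta(*tcp(.0275,0,.10))
E
```

```text
time: 5.88
eef_pos: [0.5994, 0.0799, 0.341]
eef_rot: [-2.419, -2.0, 0.002]
force: [0.1, 0.2, -0.6]
grip_width: 0.0087
t 5.88 pos [0.5994 0.0799 0.341 ] F [ 0.1102  0.1538 -0.5809] w 0.0087
shift mm [ 39.6095 -16.5377  92.216 ] rot [-0.4392 -0.0009  0.0008]
```

```bash
python3 -m handwheel '{"grip":[-1,-1,-1,-1,-1,-1],"offset":[[12,-2,0],[12,-2,0],[12,-2,0],[6,-2,0],[2,-2,0],[0,-1,0]],"rot":[[-0.072,0,0],[-0.073,0,0],[-0.073,0,0],[-0.073,0,0],[-0.072,0,0],[-0.072,0,0]]}' 80; python3 - <<'E'
from h import *
delta(*tcp(.0275,0,.10))
E
```

```text
time: 6.38
eef_pos: [0.5972, 0.1218, 0.339]
eef_rot: [2.144, 1.768, 0.391]
force: [-0.1, 0.2, -1.6]
grip_width: 0.0088
t 6.38 pos [0.5972 0.1218 0.339 ] F [-0.1056  0.2254 -1.607 ] w 0.0088
shift mm [ -1.0791 -44.1976  78.8964] rot [-0.0007  0.001  -0.0011]
```

```bash
python3 -m handwheel '{"grip":[-1,-1,-1,-1,-1,-1,-1],"offset":[[-1,-10,10],[0,-12,15],[0,-12,18],[0,-8,18],[0,-2,10],[0,0,6],[0,0,0]],"rot":[[0,0,0],[0,0,0],[0,0,0],[0,0,0],[0,0,0],[0,0,0],[0,0,0]]}' 80; python3 - <<'E'
from h import *
delta(*tcp(.0275,0,.10))
for n in ("side","top"):
    im=eyes.snapshot(n); cv2.imwrite(f"pics/{n}3.png",im[:,:,::-1])
boardov("pics/side3.png","pics/s3.png","side",(240,110,100,155,5))
boardov("pics/top3.png","pics/t3.png","top",(250,110,120,100,6))
E
```

```text
time: 6.97
eef_pos: [0.5909, 0.1206, 0.2505]
eef_rot: [2.148, 1.767, 0.387]
force: [-0.5, -0.3, -0.8]
grip_width: 0.0087
t 6.97 pos [0.5909 0.1206 0.2505] F [-0.4581 -0.264  -0.7945] w 0.0087
shift mm [ 1.2628 -1.3635  1.15  ] rot [-0.004   0.0028 -0.0032]
```

View pics/s3.png

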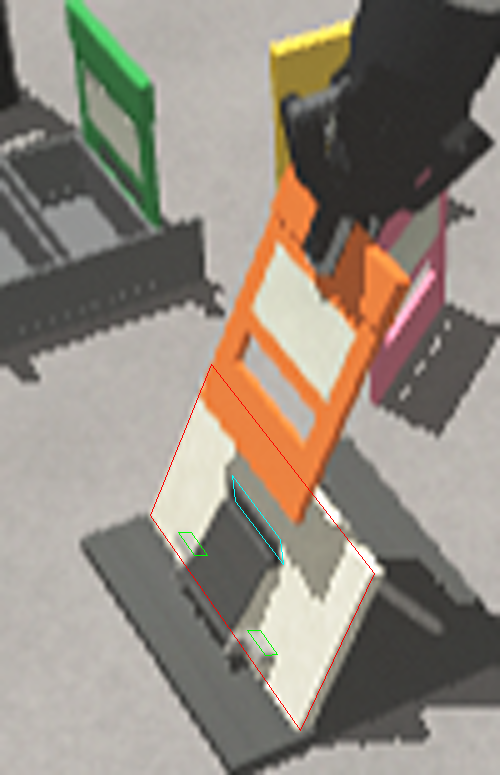

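View pics/t3.png

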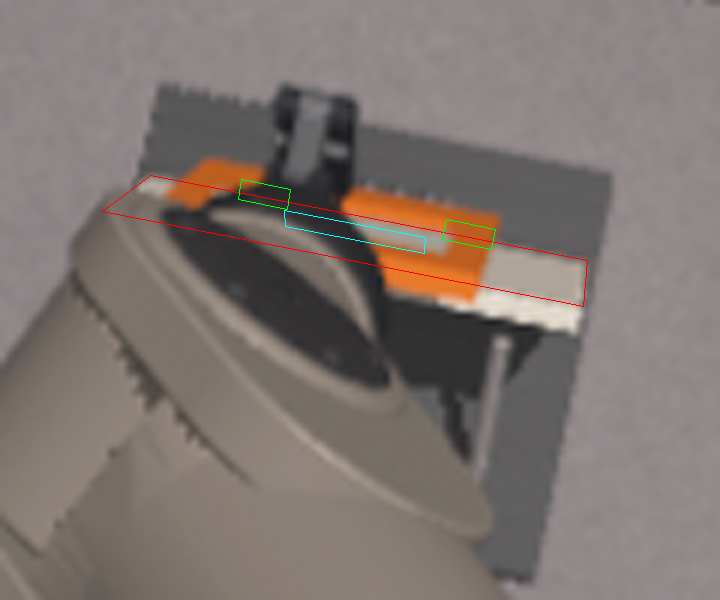

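The card stands parallel to the board, over its face. In the side view its lower edge runs from crop (200,397) to (300,520). I'll check that against the prediction.

```bash
python3 - <<'E'
from h import *
seat,sx,t,sz=board()
for x in (.0275,.031,.034):
    X=onplane("side",pts([(200,397),(298,520),(240,350),(315,440)],240,110,5),seat+sx*x,sx)
    print(x,[((p-seat)@t*1e3,(p-seat)@sz*1e3) for p in X])
# vs top view: right lower bar corners
X=onplane("top",pts([(475,300)],250,110,6),seat+sx*.029,sx);print([((p-seat)@t*1e3,(p-seat)@sz*1e3) for p in X])
E
```

```text
0.0275 [(np.float64(-63.55096277931682), np.float64(96.30547116428816)), (np.float64(56.52631944064908), np.float64(98.84321596513932)), (np.float64(-45.94120481995313), np.float64(142.00032981193786)), (np.float64(42.987026743057044), np.float64(143.7494041633727))]
0.031 [(np.float64(-59.20262792814154), np.float64(99.37184399325629)), (np.float64(60.30691664779455), np.float64(101.89759007771639)), (np.float64(-41.676130701457026), np.float64(144.85065268613303)), (np.float64(46.83163910773988), np.float64(146.59145723554408))]
0.034 [(np.float64(-55.47548376999082), np.float64(102.00016356094362)), (np.float64(63.54742853963366), np.float64(104.51562503135396)), (np.float64(-38.020352885603124), np.float64(147.2937865783004)), (np.float64(50.127021134611), np.float64(149.0275027259768))]
[(np.float64(-60.23767264523531), np.float64(285.60623162359514))]
```

```bash
python3 -m handwheel '{"grip":[-1,-1,-1,-1,-1,-1],"offset":[[0,-7,7],[0,-7,7],[0,-4,6],[0,-2,0],[0,0,0],[0,0,0]],"rot":[[0,0,0],[0,0,0],[0,0,0],[0,0,0],[0,0,0],[0,0,0]]}' 80; python3 - <<'E'
from h import *
delta(*tcp(.0025,0,.08))
E
```

```text
time: 7.57
eef_pos: [0.5821, 0.1234, 0.2264]
eef_rot: [2.146, 1.765, 0.392]
force: [0.8, 0.7, -0.9]
grip_width: 0.0089
t 7.57 pos [0.5821 0.1234 0.2264] F [ 0.8126  0.653  -0.8613] w 0.0089
shift mm [ 0.1721 -7.8907  3.2094] rot [-0.0003  0.0011 -0.0035]
```

```bash
python3 -m handwheel '{"grip":[-1,-1,-1,-1,-1],"offset":[[0,-1,0],[0,-1,0],[0,-1,0],[0,0,0],[0,0,0]],"rot":[[0,0,0],[0,0,0],[0,0,0],[0,0,0],[0,0,0]]}' 80; python3 - <<'E'
from h import *
delta(*tcp(.0025,0,.08))
E
```

```text
time: 7.98
eef_pos: [0.5789, 0.1237, 0.2244]
eef_rot: [2.146, 1.766, 0.39]
force: [0.0, -1.0, -1.4]
grip_width: 0.0085
t 7.98 pos [0.5789 0.1237 0.2244] F [ 0.0255 -0.966  -1.3536] w 0.0085
shift mm [ 0.4897 -4.1948  2.7262] rot [-0.0012  0.0016 -0.0034]
```

```bash
python3 -m handwheel '{"grip":[-1,-1,-1,-1,-1],"offset":[[0,-1,0],[0,-1,0],[0,0,0],[0,0,0],[0,0,0]],"rot":[[0,0,0],[0,0,0],[0,0,0],[0,0,0],[0,0,0]]}'; python3 - <<'E'
from h import *
delta(*tcp(.0025,0,.08))
E
python3 -m handwheel '{"grip":[-1,-1,-1,-1],"offset":[[0,-1,0],[0,0,0],[0,0,0],[0,0,0]],"rot":[[0,0,0],[0,0,0],[0,0,0],[0,0,0]]}'; python3 - <<'E'
from h import *
delta(*tcp(.0025,0,.08)); print(state()['wrist_torque'])
E
```

```text
time: 8.4
eef_pos: [0.5772, 0.124, 0.2235]
eef_rot: [2.146, 1.766, 0.39]
force: [-0.4, 1.1, -1.4]
grip_width: 0.0089
t 8.4 pos [0.5772 0.124  0.2235] F [-0.3748  1.1261 -1.3608] w 0.0089
shift mm [ 0.4942 -2.1804  2.6344] rot [-0.0013  0.0016 -0.0034]
time: 8.73
eef_pos: [0.5763, 0.1242, 0.2231]
eef_rot: [2.146, 1.766, 0.39]
force: [1.0, -0.2, -2.1]
grip_width: 0.009
t 8.73 pos [0.5763 0.1242 0.2231] F [ 0.9769 -0.2278 -2.1398] w 0.009
shift mm [ 0.5227 -1.2037  2.65  ] rot [-0.0013  0.0016 -0.0034]
[0.1058 0.5473 0.0327]
```

```bash
python3 -m handwheel '{"grip":[-1,-1,-1,-1],"offset":[[0,-1,0],[0,0,0],[0,0,0],[0,0,0]],"rot":[[0,0,0],[0,0,0],[0,0,0],[0,0,0]]}'; python3 - <<'E'
from h import *
delta(*tcp(.0025,0,.08)); print(state()['wrist_torque'])
E
python3 -m handwheel '{"grip":[-1,-1,-1,-1],"offset":[[0,-1,0],[0,0,0],[0,0,0],[0,0,0]],"rot":[[0,0,0],[0,0,0],[0,0,0],[0,0,0]]}'; python3 - <<'E'
from h import *
delta(*tcp(.0025,0,.08)); print(state()['wrist_torque'])
E
```

```text
time: 9.07
eef_pos: [0.5756, 0.1243, 0.2228]
eef_rot: [2.146, 1.765, 0.391]
force: [0.8, -0.3, -0.9]
grip_width: 0.0087
t 9.07 pos [0.5756 0.1243 0.2228] F [ 0.8282 -0.3107 -0.8531] w 0.0087
shift mm [ 0.5181 -0.4675  2.707 ] rot [-0.0009  0.0015 -0.0035]
[-0.0141  0.1699  0.0325]
time: 9.4
eef_pos: [0.575, 0.1245, 0.2226]
eef_rot: [2.146, 1.765, 0.391]
force: [4.3, -1.1, -1.7]
grip_width: 0.0084
t 9.4 pos [0.575  0.1245 0.2226] F [ 4.2779 -1.1333 -1.7374] w 0.0084
shift mm [0.4815 0.1498 2.7781] rot [-0.0003  0.0013 -0.0036]
[-0.1818 -0.685  -0.0452]
```

The card touched the face (+4 N) where predicted, at x≈2.4 mm. I'll back off 0.7 mm and slide down toward the mouth.

```bash
python3 -m handwheel '{"grip":[-1,-1,-1,-1,-1,-1,-1],"offset":[[0.5,0.7,2],[0,0,4],[0,0,4],[0,0,4],[0,0,4],[0,0,0],[0,0,0]],"rot":[[0,0,0],[0,0,0],[0,0,0],[0,0,0],[0,0,0],[0,0,0],[0,0,0]]}' 100; python3 - <<'E'
from h import *
delta(*tcp(.0025,0,.0)); print(state()['wrist_torque'])
im=eyes.snapshot("side"); cv2.imwrite("pics/side4.png",im[:,:,::-1])
boardov("pics/side4.png","pics/s4.png","side",(250,130,90,125,6))
E
```

```text
time: 9.98
eef_pos: [0.583, 0.1234, 0.2058]
eef_rot: [2.147, 1.766, 0.39]
force: [4.5, -0.3, -0.6]
grip_width: 0.0085
t 9.98 pos [0.583  0.1234 0.2058] F [ 4.5358 -0.3309 -0.5759] w 0.0085
shift mm [ 0.1665  0.0815 64.1834] rot [-0.0015  0.0015 -0.0035]
[-0.0604 -0.8176  0.0515]
```

View pics/s4.png

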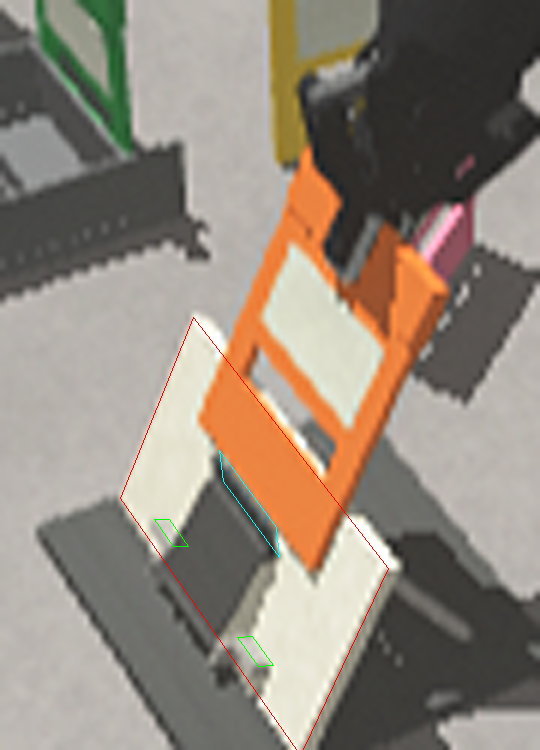

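The card's lower edge runs from crop (200,420) to (315,578), resting on the face just above the lip. I'll check the tilt.

```bash
python3 - <<'E'
from h import *
seat,sx,t,sz=board()
X=onplane("side",pts([(199,418),(315,574),(245,362),(330,478)],250,130,6),seat+sx*.005,sx)
print([((p-seat)@t*1e3,(p-seat)@sz*1e3) for p in X])
E
```

```text
[(np.float64(-59.40349057567725), np.float64(61.92939584885312)), (np.float64(62.71432584986583), np.float64(61.40410996870327)), (np.float64(-43.455552731664966), np.float64(107.74957391678856)), (np.float64(45.25410220891432), np.float64(104.8498779757108))]
```

```bash
python3 -m handwheel '{"grip":[-1,-1,-1,-1,-1,-1],"offset":[[0,0.3,2],[0,0,2],[0,0,2],[0,0,2],[0,0,2],[0,0,0]],"rot":[[0,0,0],[0,0,0],[0,0,0],[0,0,0],[0,0,0],[0,0,0]]}' 100; python3 - <<'E'
from h import *
delta(*tcp(.0025,0,.0)); print(state()['wrist_torque'])
E
python3 -m handwheel '{"grip":[-1,-1,-1,-1,-1,-1],"offset":[[0,0,2],[0,0,2],[0,0,2],[0,0,2],[0,0,2],[0,0,0]],"rot":[[0,0,0],[0,0,0],[0,0,0],[0,0,0],[0,0,0],[0,0,0]]}' 100; python3 - <<'E'
from h import *
delta(*tcp(.0025,0,.0)); print(state()['wrist_torque'])
E
```

```text
time: 10.53
eef_pos: [0.5873, 0.123, 0.1976]
eef_rot: [2.146, 1.766, 0.391]
force: [1.8, -0.4, 5.2]
grip_width: 0.0085
t 10.53 pos [0.5873 0.123  0.1976] F [ 1.8008 -0.3963  5.2353] w 0.0085
shift mm [-0.3493 -0.4382 54.9287] rot [-0.0006  0.0012 -0.0033]
[-0.14   -0.4118 -0.0473]
time: 11.03
eef_pos: [0.5916, 0.1226, 0.1887]
eef_rot: [2.146, 1.766, 0.392]
force: [1.8, -0.1, 4.1]
grip_width: 0.0087
t 11.03 pos [0.5916 0.1226 0.1887] F [ 1.7689 -0.1073  4.1058] w 0.0087
shift mm [-0.8156 -0.5522 45.0781] rot [-0.0002  0.0003 -0.0031]
[ 0.1265 -0.4141  0.0633]
```

```bash
python3 - <<'E'
from h import *
im=eyes.snapshot("side"); cv2.imwrite("pics/side5.png",im[:,:,::-1])
crop("pics/side5.png","pics/s5.png",250,130,90,125,6)
E
python3 -m handwheel '{"grip":[-1,-1,-1,-1,-1,-1],"offset":[[0,0,2],[0,0,2],[0,0,2],[0,0,2],[0,0,2],[0,0,0]],"rot":[[0,0,0],[0,0,0],[0,0,0],[0,0,0],[0,0,0],[0,0,0]]}' 100; python3 - <<'E'
from h import *
delta(*tcp(.0025,0,.0)); print(state()['wrist_torque'])
im=eyes.snapshot("side"); cv2.imwrite("pics/side6.png",im[:,:,::-1])
crop("pics/side6.png","pics/s6.png",250,130,90,125,6)
E
```

```text
time: 11.58
eef_pos: [0.5958, 0.1218, 0.1796]
eef_rot: [2.146, 1.766, 0.392]
force: [2.9, 0.9, 3.2]
grip_width: 0.0084
t 11.58 pos [0.5958 0.1218 0.1796] F [2.8521 0.9365 3.2443] w 0.0084
shift mm [-0.7734 -0.552  34.9573] rot [-0.0003  0.0004 -0.0032]
[ 0.1247 -0.4763  0.0586]
```

View pics/s6.png

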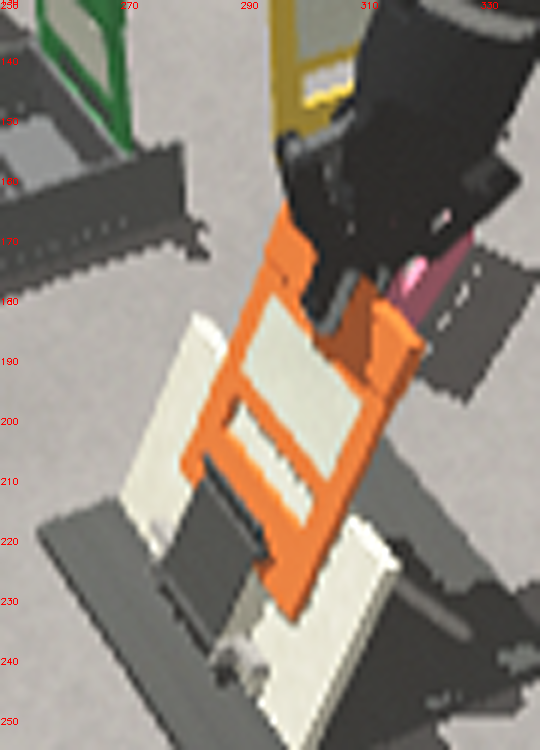

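The card is under the clip: the bar lies over the solid strip, the window is above it at about (295,207), and the gripper is well clear. Continuing.

```bash
python3 -m handwheel '{"grip":[-1,-1,-1,-1,-1,-1,-1,-1,-1],"offset":[[-0.8,0,2.5],[0,0,2.5],[0,0,2.5],[0,0,2.5],[0,0,2.5],[0,0,2.5],[0,0,2.5],[0,0,2.5],[0,0,0]],"rot":[[0,0,0],[0,0,0],[0,0,0],[0,0,0],[0,0,0],[0,0,0],[0,0,0],[0,0,0],[0,0,0]]}' 100; python3 - <<'E'
from h import *
delta(*tcp(.0025,0,.0)); print(state()['wrist_torque'])
E
python3 -m handwheel '{"grip":[-1,-1,-1,-1,-1],"offset":[[0,0,2],[0,0,2],[0,0,2],[0,0,0],[0,0,0]],"rot":[[0,0,0],[0,0,0],[0,0,0],[0,0,0],[0,0,0]]}' 100; python3 - <<'E'
from h import *
delta(*tcp(.0025,0,.0)); print(state()['wrist_torque'])
E
```

```text
time: 12.38
eef_pos: [0.604, 0.1191, 0.1613]
eef_rot: [2.146, 1.766, 0.392]
force: [3.8, 0.6, 2.3]
grip_width: 0.0085
t 12.38 pos [0.604  0.1191 0.1613] F [3.788  0.5879 2.3117] w 0.0085
shift mm [ 0.2562 -0.598  14.8111] rot [-0.0004  0.0006 -0.0033]
[ 0.1075 -0.6533  0.1528]
time: 12.8
eef_pos: [0.6064, 0.1185, 0.1559]
eef_rot: [2.146, 1.766, 0.392]
force: [3.7, 1.0, 2.6]
grip_width: 0.0086
t 12.8 pos [0.6064 0.1185 0.1559] F [3.7257 0.9559 2.5579] w 0.0086
shift mm [ 0.3872 -0.6024  8.7702] rot [-0.0005  0.0006 -0.0034]
[ 0.1976 -0.7218  0.1675]
```

```bash
python3 -m handwheel '{"grip":[-1,-1,-1,-1,-1],"offset":[[0,0,1.5],[0,0,1.5],[0,0,1.5],[0,0,1.5],[0,0,0]],"rot":[[0,0,0],[0,0,0],[0,0,0],[0,0,0],[0,0,0]]}' 100; python3 - <<'E'
from h import *
delta(*tcp(.0025,0,.0)); print(state()['wrist_torque'])
E
python3 -m handwheel '{"grip":[-1,-1,-1,-1],"offset":[[0,0,1],[0,0,1],[0,0,1],[0,0,0]],"rot":[[0,0,0],[0,0,0],[0,0,0],[0,0,0]]}' 100; python3 - <<'E'
from h import *
delta(*tcp(.0025,0,.0)); print(state()['wrist_torque'])
im=eyes.snapshot("side"); cv2.imwrite("pics/side7.png",im[:,:,::-1])
crop("pics/side7.png","pics/s7.png",250,140,90,125,6)
E
```

```text
time: 13.22
eef_pos: [0.6087, 0.1174, 0.1503]
eef_rot: [2.146, 1.765, 0.39]
force: [3.1, 0.4, 5.7]
grip_width: 0.0086
t 13.22 pos [0.6087 0.1174 0.1503] F [3.135  0.3563 5.7441] w 0.0086
shift mm [ 1.1139 -0.4527  2.6608] rot [-0.0008  0.0021 -0.0036]
[-0.1626 -0.8483  0.0376]
time: 13.55
eef_pos: [0.6092, 0.1175, 0.1503]
eef_rot: [2.144, 1.763, 0.39]
force: [-18.6, -3.5, 35.4]
grip_width: 0.0087
t 13.55 pos [0.6092 0.1175 0.1503] F [-18.6052  -3.4728  35.3862] w 0.0087
shift mm [ 0.8935 -0.9204  2.4415] rot [ 0.0018  0.0037 -0.0033]
[-1.1936  0.9619 -0.6304]
```

View pics/s7.png

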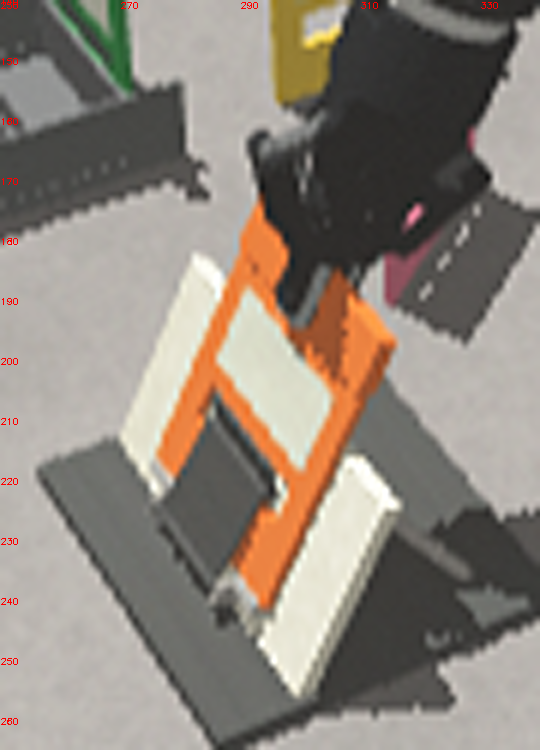

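The force rose to about 40 N along the slope while z stopped, so the card appears to be on the ledges with the bar in the window. I'll ease off and measure.

```bash
python3 -m handwheel '{"grip":[-1,-1,-1],"offset":[[0,0,-1.2],[0,0.0,-0.8],[0,0,0]],"rot":[[0,0,0],[0,0,0],[0,0,0]]}' 100; python3 - <<'E'
from h import *
delta(*tcp(.0025,0,.0)); print(state()['wrist_torque'])
im=eyes.snapshot("side"); cv2.imwrite("pics/side8.png",im[:,:,::-1])
im=cv2.imread("pics/side8.png"); seat,sx,t,sz=board(); k=8;crp=(265,170,65,75)
im=cv2.resize(im[crp[1]:crp[1]+crp[3],crp[0]:crp[0]+crp[2]],None,fx=k,fy=k,interpolation=cv2.INTER_CUBIC)
def P(a,b,c): 
    p=proj("side",seat+sx*a+t*b+sz*c)[0]; return (int((p[0]-crp[0]+.5)*k),int((p[1]-crp[1]+.5)*k))
def L(z0,z1,w,x=.005,col=(255,0,0)): cv2.polylines(im,[np.array([P(x,-w,z0),P(x,w,z0),P(x,w,z1),P(x,-w,z1)])],True,col,1)
L(0,.16,.06); L(.038,.060,.042,col=(0,255,0)); L(.072,.116,.042,col=(255,0,255))
cv2.imwrite("pics/s8.png",im)
E
```

```text
time: 13.85
eef_pos: [0.6088, 0.1174, 0.1502]
eef_rot: [2.145, 1.765, 0.39]
force: [-3.6, -1.2, 14.7]
grip_width: 0.0085
t 13.85 pos [0.6088 0.1174 0.1502] F [-3.6225 -1.2162 14.6728] w 0.0085
shift mm [ 1.0826 -0.4941  2.5862] rot [ 0.      0.0024 -0.0034]
[-0.4192 -0.2363 -0.2042]
```

View pics/s8.png

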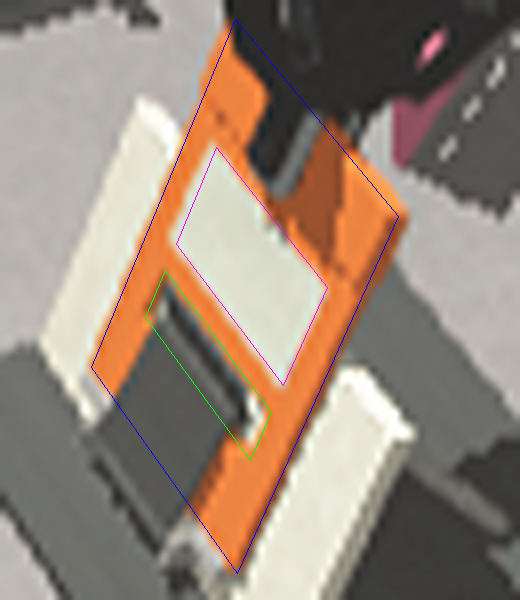

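The card's white panel matches the seated prediction (magenta) to about 1 px. The clip bar is visible inside the window (green), and the lower edge lies on the ledge line. Releasing.

```bash
python3 -m handwheel '{"grip":[-1,-0.8,-0.6,-0.4,-0.2,-0.1,-0.1,-0.1],"offset":[[0,0,-0.4],[0,0,0],[0,0,0],[0,0,0],[0,0,0],[0,0,0],[0,0,0],[0,0,0]],"rot":[[0,0,0],[0,0,0],[0,0,0],[0,0,0],[0,0,0],[0,0,0],[0,0,0],[0,0,0]]}' 60; python3 -m handwheel '{"grip":[-0.1,-0.1,-0.1,-0.1,-0.1,-0.1,-0.1,-0.1],"offset":[[0,0,-5],[0,0,-10],[0,0,-15],[0,0,-25],[0,0,-25],[0,0,-25],[0,0,-20],[0,0,0]],"rot":[[0,0,0],[0,0,0],[0,0,0],[0,0,0],[0,0,0],[0,0,0],[0,0,0],[0,0,0]]}'; python3 - <<'E'
from h import *
im=eyes.snapshot("side"); cv2.imwrite("pics/side9.png",im[:,:,::-1])
im=cv2.imread("pics/side9.png"); seat,sx,t,sz=board(); k=8;crp=(265,170,65,75)
im=cv2.resize(im[crp[1]:crp[1]+crp[3],crp[0]:crp[0]+crp[2]],None,fx=k,fy=k,interpolation=cv2.INTER_CUBIC)
def P(a,b,c): 
    p=proj("side",seat+sx*a+t*b+sz*c)[0]; return (int((p[0]-crp[0]+.5)*k),int((p[1]-crp[1]+.5)*k))
def L(z0,z1,w,x=.005,col=(255,0,0)): cv2.polylines(im,[np.array([P(x,-w,z0),P(x,w,z0),P(x,w,z1),P(x,-w,z1)])],True,col,1)
L(0,.16,.06); L(.038,.060,.042,col=(0,255,0)); L(.072,.116,.042,col=(255,0,255))
cv2.imwrite("pics/s9.png",im)
cv2.imwrite("pics/top9.png",eyes.snapshot("top")[:,:,::-1])
E
```

```text
time: 14.57
eef_pos: [0.6083, 0.1175, 0.1491]
eef_rot: [2.147, 1.766, 0.389]
force: [-0.6, 0.2, 0.6]
grip_width: 0.0388
time: 15.23
eef_pos: [0.5573, 0.1296, 0.2675]
eef_rot: [2.142, 1.765, 0.398]
force: [-0.2, 1.5, 0.7]
grip_width: 0.0382
```

View pics/s9.png

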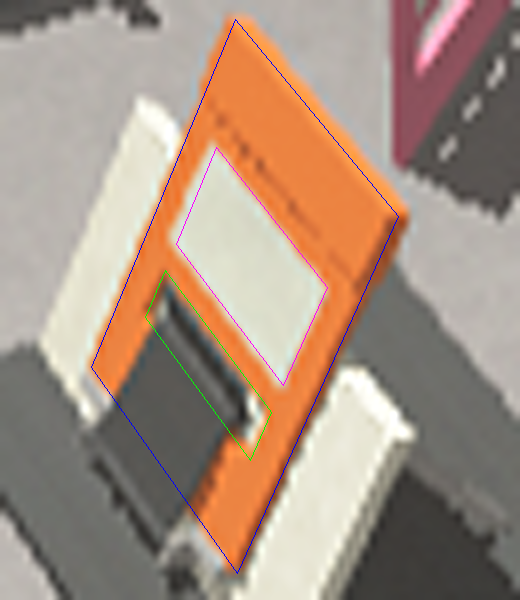

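View pics/side9.png

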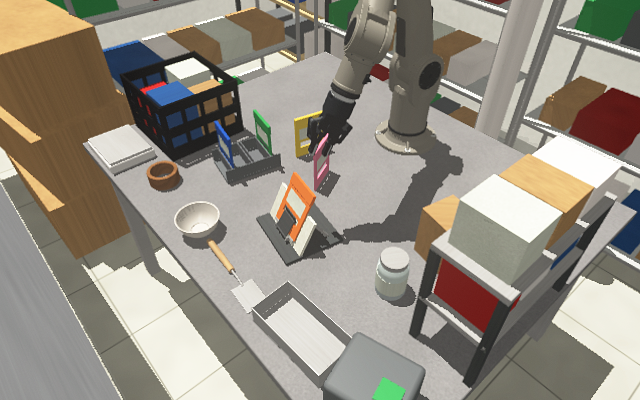

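View pics/top9.png

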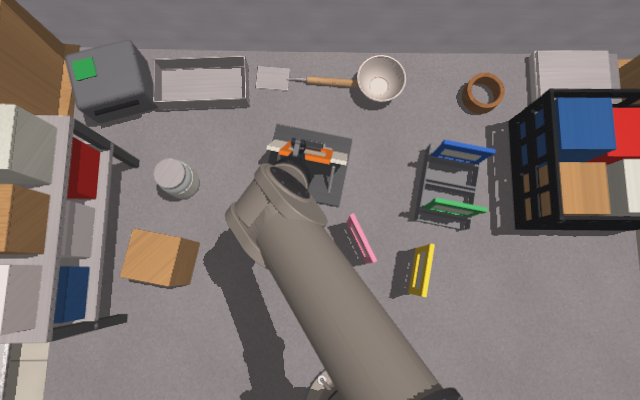

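The card stands free at the seat. The bar is in the window, the gripper is clear, and the blue and green cards, jar and carton are unmoved.

```bash
python3 -c "
from plant import arm,state
print(state()['time']);print(arm.sign_off())"
```

```text
15.3333
the job is handed in; nothing more can be done
None
```

The orange card is clipped to the board and standing on both ledges. I handed the job in at 15.3 s, and sign-off gave no verdict.

**What I did:** I gripped the card by its bar and lifted it out of the rack. I tilted it 25° to match the board and touched it to the bare face at about 4 N. I then slid it under the clip at about 3–6 N until it stopped on the ledges, eased off, let go and backed away up the slope.

**Last checks:**
- **Seating:** After release, the side view shows the card's outline and white panel matching the seated position to about 1 px.
- **Clip:** The clip bar sits visibly inside the window. I judged the snap from this picture only, as the clip angle cannot be read directly.
- **Other items:** The blue and green cards are still in the rack, and the jar and carton have not moved.
- **Robot:** The gripper is clear of everything and reads no real contact force.

**What disagreed:**
- **Height:** The arm's own position put the card about 2.5 mm above the seat when it stopped, while the camera put it right at the seat. I trusted the camera, because the card could have slipped slightly in the grip.
- **Push force:** The push against the ledges peaked at about 40 N at the wrist, higher than the slide itself but well under the 120 N wrist limit.

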